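# Find the socket for the burner's jet nut

## Task

The burner on the black mat has had its tube taken off so that its jet can be changed: find which of the three steel sockets in the tray fits its brass hex nut (try them on, never forcing), and finish holding the one that fits in the gripper, pushed fully home over the nut down to the collar, not let go. Any socket that does not fit (too small to go on, or so big that it is loose) goes back upright in the tray, and everything else on the bench is left alone.

Things in the scene. Friction and masses are not known exactly. Their poses are not given: they have to be found in the camera images.
- socket_small: Loose plain steel socket, about 0.15 kg, standing in the tray. Round barrel 25.6 mm wide, 32 mm tall; above it a square adapter 20 x 20 mm, from 32 to 70 mm over the foot, sides facing its own x and y: grip it there. Hex hole in the foot, 17.4 mm across flats, 20 mm deep, mouth flared 1.2 mm; two of its six flats face own +x and -x. Origin: centre of the foot, z up.
- socket_medium: Loose plain steel socket, about 0.15 kg, standing in the tray. Round barrel 30 mm wide, 32 mm tall; above it a square adapter 20 x 20 mm, from 32 to 70 mm over the foot, sides facing its own x and y: grip it there. Hex hole in the foot, 21.4 mm across flats, 20 mm deep, mouth flared 1.2 mm; two of its six flats face own +x and -x. Origin: centre of the foot, z up.
- socket_large: Loose plain steel socket, about 0.15 kg, standing in the tray. Round barrel 34.8 mm wide, 32 mm tall; above it a square adapter 20 x 20 mm, from 32 to 70 mm over the foot, sides facing its own x and y: grip it there. Hex hole in the foot, 25.4 mm across flats, 20 mm deep, mouth flared 1.2 mm; two of its six flats face own +x and -x. Origin: centre of the foot, z up.
- burner_1: Gas burner base, tube taken off, fixed to the bench: dark foot 96 mm wide, bright round collar 40 mm wide (top 50 mm above the bench), on it a brass hex nut from 50 to 66 mm, top edge chamfered, 2 mm nipple above; two of its six flats face own +x and -x. Origin: on the axis at the bench. One of the three bases, in any draw, stands on the mat; the other two are spares at the far edge (x above 0.7).
- burner_1_seat (a point): Point on the axis of burner_1 at the top of its collar, 50 mm above the bench, where the foot of a fully seated socket rests; axes as the base's.
- burner_2: As burner_1 but for the nut. The three nuts are 16, 20 and 24 mm across flats; which base has which is not told: try. A socket too small stops with its foot at least 10 mm above the collar; the right one goes down to the collar with 1.4 mm play; one too large goes down too, but turns freely on the nut.
- burner_2_seat (a point): Point on the axis of burner_2 at the top of its collar, 50 mm above the bench, where the foot of a fully seated socket rests; axes as the base's.
- burner_3: As burner_1 but for the nut. On all bases a hose stub points to own -x (to 72 mm from the axis, 20 mm high) and a small needle valve to own +y (to 40 mm, 37 mm high).
- burner_3_seat (a point): Point on the axis of burner_3 at the top of its collar, 50 mm above the bench, where the foot of a fully seated socket rests; axes as the base's.
- tray: Fixed shallow white plastic tray, 130 mm (its x) by 300 mm (its y), walls 12 mm high and 4 mm thick, floor 4 mm above the bench. The three sockets stand in it in a row along its y, about 85 mm apart, in any order. Origin: centre of the underside.
- mat: Thin black rubber mat flat on the bench, 250 x 270 mm, 1 mm thick; does not move. One burner base stands on it.
- dishes: Bystander, loose: two closed culture dishes stacked, clear plastic over amber, 90 mm across, 30 mm high. Leave alone.
- dish_one: Bystander, loose: one closed culture dish, 90 mm across, 15 mm high. Leave alone.
- barrel: Bystander, loose: burner tube taken off for the job, bright steel, 113 mm long, 24 mm thick, lying down; origin under its middle, its x axis along the tube. Leave alone.
- media_bottle: Bystander, loose: amber bottle, 64 mm across, 125 mm high. Leave alone.
- marker: Bystander, loose: pen, 130 mm long, 15 mm thick, lying down along its own x axis. Leave alone.
- cap_jar: Bystander, loose: small glass jar with a white lid, 50 mm across, 59 mm high. Leave alone.

How it is judged:
At the end, for the whole second after the job is handed in: The socket matching the nut on the mat (16 small, 20 medium, 24 mm large) is over it: within 3 mm of its axis, foot within 2.5 mm of the collar, within 0.07 rad of straight, still gripped (over 2 N). The other two stand upright (0.1 rad) on the tray floor, untouched by the fingers (((world x of burner_1 below 0.66 m and horizontal distance between socket_medium and burner_1_seat below 0.003 m and z of socket_medium in the frame of burner_1_seat between -0.0025 and 0.0025 m and angle between the z axis of socket_medium and the z axis of burner_1_seat, either way round below 0.07 rad and contact force between the fingers and socket_medium above 2 N and linear speed of socket_medium below 0.02 m/s and angle between each of socket_small, socket_large's own z axis and vertical below 0.1 rad and z of each of socket_small, socket_large in the frame of tray below 0.008 m and x of socket_small in the frame of tray between -0.06 and 0.06 m and y of socket_small in the frame of tray between -0.145 and 0.145 m and contact force between the fingers and socket_small below 0.2 N and x of socket_large in the frame of tray between -0.06 and 0.06 m and y of socket_large in the frame of tray between -0.145 and 0.145 m and contact force between the fingers and socket_large below 0.2 N) or (world x of burner_2 below 0.66 m and horizontal distance between socket_small and burner_2_seat below 0.003 m and z of socket_small in the frame of burner_2_seat between -0.0025 and 0.0025 m and angle between the z axis of socket_small and the z axis of burner_2_seat, either way round below 0.07 rad and contact force between the fingers and socket_small above 2 N and linear speed of socket_small below 0.02 m/s and angle between each of socket_medium, socket_large's own z axis and vertical below 0.1 rad and z of each of socket_medium, socket_large in the frame of tray below 0.008 m and x of socket_medium in the frame of tray between -0.06 and 0.06 m and y of socket_medium in the frame of tray between -0.145 and 0.145 m and contact force between the fingers and socket_medium below 0.2 N and x of socket_large in the frame of tray between -0.06 and 0.06 m and y of socket_large in the frame of tray between -0.145 and 0.145 m and contact force between the fingers and socket_large below 0.2 N) or (world x of burner_3 below 0.66 m and horizontal distance between socket_large and burner_3_seat below 0.003 m and z of socket_large in the frame of burner_3_seat between -0.0025 and 0.0025 m and angle between the z axis of socket_large and the z axis of burner_3_seat, either way round below 0.07 rad and contact force between the fingers and socket_large above 2 N and linear speed of socket_large below 0.02 m/s and angle between each of socket_small, socket_medium's own z axis and vertical below 0.1 rad and z of each of socket_small, socket_medium in the frame of tray below 0.008 m and x of socket_small in the frame of tray between -0.06 and 0.06 m and y of socket_small in the frame of tray between -0.145 and 0.145 m and contact force between the fingers and socket_small below 0.2 N and x of socket_medium in the frame of tray between -0.06 and 0.06 m and y of socket_medium in the frame of tray between -0.145 and 0.145 m and contact force between the fingers and socket_medium below 0.2 N))); the arm keeps its last pose, push and grip.
It fails at once if a burner is forced (over 60 N) (contact force between any of burner_1, burner_2, burner_3 and anything else above 60 N).
It fails at once if a bystander is moved more than 40 mm (distance of any of dishes, dish_one, barrel, media_bottle, marker, cap_jar from where it was at the start of the episode above 0.04 m).
It also fails if it takes over 72 s, if anything falls off the work surface, if the arm or the gripper's body presses on something with over 40 N, if the wrist force passes 120 N, or if a joint passes its speed limit or range.

## Robot

A 7-joint arm with a two-finger parallel gripper is mounted at the origin on the work surface. World frame = base frame: x ahead of the robot, y to its left, z up, the work surface at z = 0. Lengths are in m, angles in rad, forces in N, time in s.
With the tool pointing down it reaches from about 0.4 to 0.85 m from the base axis. Payload 4.5 kg.
Tool frame: the origin (TCP) lies midway between the tips of the shut fingers; the grasp point (between the pads) lies 19 mm behind it (ctrl.grip_point_offset is the distance from the TCP to the grasp point, in m); z points along the fingers, y is the line along which they close (so a half turn about z gives the same grasp; the last joint's range is limited). The gripper opens to 88 mm and grips with 3 to 60 N. Pads are 18 mm wide; open, the fingers measure 123 mm over their backs; the gripper's body (75 mm by 187 mm) begins 45 mm behind the grasp point.
Start: joints at [1.303, 0.689, -0.195, 1.565, 0.157, 0.902, -0.215], TCP at [0.186, -0.597, 0.239] pointing down, gripper open.
Joint ranges: [-3.01, 3.01], [-0.46, 2.08], [-1.47, 1.51], [0.13, 2.56], [-1, 4.14], [0.04, 2.09], [-2.66, 2.66]. Speed limits (rad/s): [2.57, 2.57, 3.14, 3.14, 3.14, 3.14, 3.14].

## Interface

Orientations are given as a unit quaternion [w, x, y, z].
In Python, from station import sense, read_camera, ctrl gives the robot as it stands. The module is installed in compiled form; this text tells all that it offers.
- The arm moves only by the tool drive_tool, never from a script. Its argument "plan" is a list of rows, each an object with "jaw": the finger opening in m, from 0 to 0.0881; "delta_pos": the shift along the tool's x, y, z in m, a list of three; "rotation": the turn, a rotation vector about the tool's x, y, z in rad, a list of three. In form: [{"jaw": jaw, "delta_pos": [dx, dy, dz], "rotation": [ax, ay, az]}, ...]. A call has 1 to 12 rows; each row is the pose to reach, as a shift and turn from the pose commanded when the call began, along the tool's axes at that moment; what a row does not reach only later rows make up. A row lasts 1/10 s, in which the tool goes at most 50 mm and 8.59 degrees, less where a joint would pass 70% of its speed; a pose out of reach is approached as far as the arm can. A call with a gripper value outside its range is refused whole. The fingers move at their own pace and stop on an object; "squeeze" is the grip in N (left out, the last holds). Time passes only in rows, so rows that repeat a pose let the fingers close. It gives the time, the measured TCP pose, the force, the opening and the grip force at its end, in the units of the state.
- sense(): the state, without advancing time (a new reading comes with each control period).
- read_camera(name): name is "scene" or "top" or "wrist"; returns a dict with "color" (480x640x3 uint8, red, green, blue), "depth" (480x640 float32, m along the optical axis (not along the pixel's ray), 0 where there is no reading), "K" (3x3 intrinsics, pixels), "k1" (the pictures are not rectified: a ray, as slopes to the right and down, at radius r is drawn at 1 + k1 r^2 times it, then the intrinsics apply), "R" (3x3) and "t" (3): a world point X has camera coordinates R X + t. Camera axes: x right, y down, z forward; pixel columns grow to the right and rows downward; lengths in m; the calibration is good to about 2 mm. A picture is of the moment at which its call begins.
- ctrl.job_done(): hands the job in; it is judged then, once.
The state is a dict: "clock": time; "qpos": joint angles; "qvel": joint speeds; "joint_torque": joint torques, N m; "tcp_pos": TCP position; "ee_rot": TCP orientation; "force": force on the tool from outside, world axes, zero at the start; "ft_torque": the same for the moment, N m; "opening": opening from 0.0 (shut) to 1.0 (fully open); "gripper_force": force on a finger pad.
Only numpy, scipy, OpenCV 4.12 (cv2) and the standard library are available. Lean on these libraries where they do the work, as an engineer would, in place of code of your own. Each camera call takes 0.05 s, during which the arm holds its last target. There are 200 camera calls.

## Working session

There is one attempt and no reset: what is moved stays moved. The work goes in short steps, Python scripts to look and compute and a tool call to move; the robot and the scene stay as the last step left them, time stands still between calls to the robot, and variables do not carry over. Pictures are saved under pics/ and viewed, at most 10 in all, crops included, and the job is handed in when it is done.

Besides the shell and the picture viewer there is one more tool, called as name([rows], argument=value, ...), one row to a line, values as JSON. drive_tool: Moves the arm, as the interface text tells. Its arguments: {"type":"object","properties":{"plan":{"type":"array","items":{"type":"object","properties":{"jaw":{"type":"number"},"delta_pos":{"type":"array","items":{"type":"number"}},"rotation":{"type":"array","items":{"type":"number"}}}}},"squeeze":{"type":"number"}},"required":["plan"]}

```bash
mkdir -p pics; cat > h.py <<'E'
import numpy as np, cv2
from station import sense, read_camera, ctrl
from scipy.spatial.transform import Rotation as Rn
def cloud(c):
    v,u=np.mgrid[0:480,0:640].astype(float)
    p=cv2.undistortPoints(np.stack([u.ravel(),v.ravel()],1)[:,None],c["K"],np.array([c["k1"],0,0,0.]))[:,0]
    d=c["depth"].ravel()
    P=np.c_[p*d[:,None],d]
    return ((P-c["t"])@c["R"]).reshape(480,640,3)
def save(n,im): cv2.imwrite("pics/"+n+".png",cv2.cvtColor(im,cv2.COLOR_RGB2BGR))
def pix(c,X):
    r,_=cv2.Rodrigues(c["R"])
    return cv2.projectPoints(np.atleast_2d(np.array(X,float)),r,np.array(c["t"],float),c["K"],np.array([c["k1"],0,0,0.]))[0][:,0]
def rot():
    q=sense()["ee_rot"]; return Rn.from_quat([q[1],q[2],q[3],q[0]])
def rel(target,yaw=None):
    s=sense();R=rot().as_matrix()
    print("t",round(s["clock"],2),"tcp",np.round(s["tcp_pos"],4),"\nR",np.round(R,3).tolist(),"F",np.round(s["force"],1),"open",round(s["opening"],3),"grip",s["gripper_force"])
    print("delta",np.round(R.T@(np.array(target)-s["tcp_pos"]),4))
E
python3 - <<'E'
from h import *
print(sense())
c=read_camera("top");np.savez("top.npz",**c);save("top",c["color"]);print(c["K"],c["k1"],c["R"],c["t"])
c=read_camera("scene");save("scene",c["color"])
E
```

```text
{'clock': 0.0, 'qpos': array([ 1.30281897,  0.68995257, -0.19455504,  1.56633107,  0.1573271 ,
        0.90248198, -0.21512762]), 'qvel': array([ 1.47260378e-03, -3.25544600e-04,  2.94722697e-04,  1.18236448e-03,
       -2.46087842e-04, -9.16557977e-05, -6.65441387e-04]), 'joint_torque': array([-7.01254685e-04, -5.27560902e+01, -1.26676161e+00, -1.53426522e+01,
       -5.25024394e-02,  6.58332006e-03,  1.99892852e-04]), 'tcp_pos': array([ 0.18554618, -0.5961758 ,  0.23793413]), 'ee_rot': array([-8.66312820e-04,  9.88629701e-01,  1.50367968e-01, -1.94753654e-04]), 'force': array([ 0.42706745,  0.70835822, -0.2808975 ]), 'ft_torque': array([-0.02908414,  0.04501704, -0.05587373]), 'gripper_force': 0.0, 'opening': 1.0011067570392342}
[[483.04209978   0.         315.15790081]
 [  0.         483.04209978 239.76520521]
 [  0.           0.           1.        ]] -0.08301107303186944 [[-3.24461644e-03 -9.99994258e-01  9.77502025e-04]
 [-9.81938815e-01  3.00111317e-03 -1.89174939e-01]
 [ 1.89170919e-01 -1.57364730e-03 -9.81942914e-01]] [0.04545412 0.56021109 0.91560044]
```

View pics/top.png

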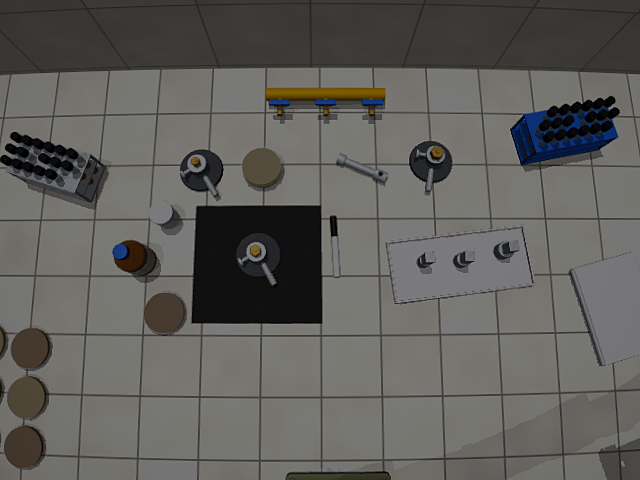

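The top view shows the mat burner at about (256,252) with its hose pointing to (272,283). The sockets are near (425,258), (463,256) and (508,247), and spare burners sit at (200,165) and (435,155). Next I measure from depth.

```bash
python3 - <<'E'
from h import *
c=dict(np.load("top.npz"));P=cloud(c)
def box(n,u0,v0,u1,v1,z0,z1):
    Q=P[v0:v1,u0:u1].reshape(-1,3);Q=Q[(Q[:,2]>z0)&(Q[:,2]<z1)]
    print(n,len(Q),Q.mean(0).round(4),"min",Q.min(0).round(4),"max",Q.max(0).round(4), cv2.minAreaRect((Q[:,:2]*1000).astype(np.float32)))
box("nut",235,230,285,290,.058,.075)
box("collar",235,230,285,290,.045,.053)
for k,(u,v) in enumerate([(425,258),(463,256),(508,247)]):
    box("top%d"%k,u-17,v-20,u+17,v+20,.066,.08); box("barrel%d"%k,u-17,v-20,u+17,v+20,.03,.04)
print("hose end",P[281,271], "valve",P[261,242])
for u,v in[(387,242),(522,228),(533,285),(396,303)]: print(P[v,u].round(3))
s=np.vstack([cv2.resize(c["color"][225:300,225:325],(800,600),interpolation=2)[:600]])
a=cv2.resize(c["color"][225:301,225:300],(400,405),interpolation=2)
b=cv2.resize(c["color"][225:301,400:540],(746,405),interpolation=2)
save("crop",np.hstack([cv2.resize(a,(270,274)),cv2.resize(b,(505,274))]))
E
```

```text
nut 100 [0.5375 0.1623 0.0664] min [0.5267 0.1524 0.0586] max [0.5493 0.1728 0.0715] ((538.2272338867188, 162.2977294921875), (19.945709228515625, 22.012954711914062), 26.556419372558594)
collar 193 [0.5355 0.1649 0.0502] min [0.5148 0.1441 0.0452] max [0.5569 0.1989 0.053 ] ((536.5580444335938, 172.2241668701172), (38.69475173950195, 57.157466888427734), 7.70687198638916)
top0 117 [ 0.5216 -0.1795  0.074 ] min [ 0.5114 -0.1912  0.066 ] max [ 0.5315 -0.17    0.0788] ((521.7434692382812, -180.09536743164062), (19.824106216430664, 20.9475040435791), 4.493527889251709)
barrel0 28 [ 0.5176 -0.1735  0.0357] min [ 0.5103 -0.1878  0.0301] max [ 0.5298 -0.1673  0.0399] ((517.116943359375, -175.070556640625), (24.177457809448242, 11.756832122802734), 45.776485443115234)
top1 117 [ 0.5236 -0.2585  0.074 ] min [ 0.5131 -0.2695  0.0664] max [ 0.5334 -0.2488  0.0782] ((523.2702026367188, -259.1582946777344), (20.67549705505371, 20.260589599609375), 89.71117401123047)
barrel1 59 [ 0.5198 -0.2528  0.0353] min [ 0.509  -0.2707  0.0302] max [ 0.5373 -0.2455  0.0399] ((520.9376220703125, -255.53955078125), (28.741931915283203, 17.876296997070312), 34.356651306152344)
top2 119 [ 0.5434 -0.3486  0.0736] min [ 0.5329 -0.3612  0.0661] max [ 0.5534 -0.3386  0.0786] ((542.9740600585938, -349.6744079589844), (22.451351165771484, 20.526119232177734), 88.52972412109375)
barrel2 110 [ 0.5404 -0.3435  0.0357] min [ 0.5261 -0.3666  0.0305] max [ 0.5605 -0.3321  0.0398] ((541.9569091796875, -346.4521789550781), (35.07527542114258, 29.67525291442871), 29.844934463500977)
hose end [0.48026492 0.13345973 0.02861178] valve [0.51943342 0.1914217  0.04169778]
[ 0.563 -0.107  0.012]
[ 0.593 -0.399  0.011]
[ 0.472 -0.418 -0.   ]
[ 0.437 -0.124 -0.001]
```

View pics/crop.png

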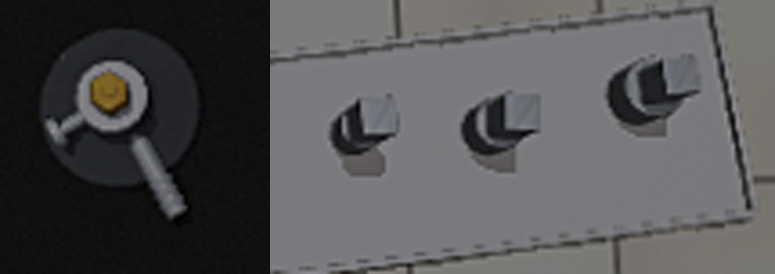

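View pics/scene.png

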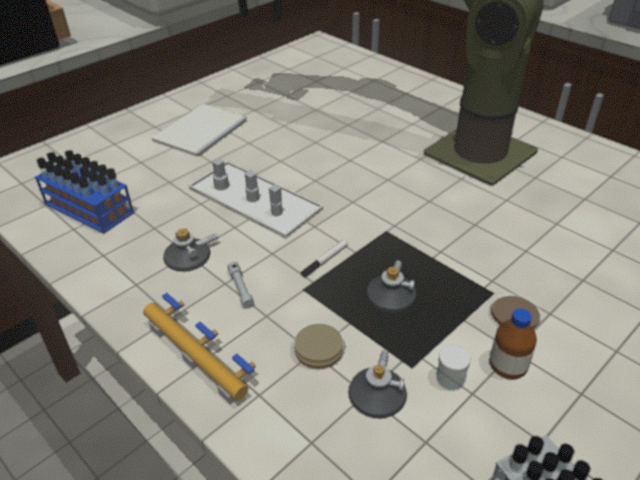

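The scene view agrees: sockets run small, medium, large away from the mat. The nut is about 37 px across against a 70 px collar of 40 mm, so about 20 mm, and I'll try the medium socket first. The hose gives a burner yaw of about 26.5°.

```bash
python3 - <<'E'
from h import *
rel([.5235,-.259,.19])
E
```

```text
t 0.1 tcp [ 0.1856 -0.5962  0.238 ] 
R [[0.955, 0.297, -0.001], [0.297, -0.955, 0.001], [-0.0, -0.002, -1.0]] F [ 0.   1.1 -1.3] open 1.001 grip 0.0
delta [ 0.4229 -0.2214  0.0483]
```

drive_tool([
  {"jaw": 0.045,"delta_pos": [0.0423,-0.0221,0.005],"rotation": [0,0,0.03]},
  {"jaw": 0.045,"delta_pos": [0.0846,-0.0443,0.01],"rotation": [0,0,0.06]},
  {"jaw": 0.045,"delta_pos": [0.127,-0.0664,0.015],"rotation": [0,0,0.09]},
  {"jaw": 0.045,"delta_pos": [0.169,-0.0886,0.02],"rotation": [0,0,0.12]},
  {"jaw": 0.045,"delta_pos": [0.211,-0.111,0.024],"rotation": [0,0,0.15]},
  {"jaw": 0.045,"delta_pos": [0.254,-0.133,0.029],"rotation": [0,0,0.18]},
  {"jaw": 0.045,"delta_pos": [0.296,-0.155,0.034],"rotation": [0,0,0.21]},
  {"jaw": 0.045,"delta_pos": [0.338,-0.177,0.039],"rotation": [0,0,0.24]},
  {"jaw": 0.045,"delta_pos": [0.381,-0.199,0.044],"rotation": [0,0,0.27]},
  {"jaw": 0.045,"delta_pos": [0.423,-0.2214,0.0483],"rotation": [0,0,0.3]},
  {"jaw": 0.045,"delta_pos": [0.423,-0.2214,0.0483],"rotation": [0,0,0.3]},
  {"jaw": 0.045,"delta_pos": [0.423,-0.2214,0.0483],"rotation": [0,0,0.3]},
])

```text
clock: 1.3
tcp_pos: [0.5243, -0.2581, 0.1898]
ee_rot: [-0.0, 1.0, 0.003, -0.001]
force: [0.3, 0.1, 0.4]
opening: 0.508
gripper_force: 0.0
```

```bash
python3 - <<'E'
from h import *
rel([.5235,-.259,.041]); print(sense()["qpos"].round(2))
c=read_camera("wrist");np.savez("w1.npz",**c);save("w1",c["color"]);P=cloud(c)
Q=P.reshape(-1,3);Q=Q[(Q[:,2]>.068)&(Q[:,2]<.08)&(abs(Q[:,1]+.259)<.03)&(abs(Q[:,0]-.52)<.05)]
print(len(Q)); 
if len(Q)>10: print(Q.mean(0),cv2.minAreaRect((Q[:,:2]*1000).astype(np.float32)))
E
```

```text
t 1.3 tcp [ 0.5243 -0.2581  0.1898] 
R [[1.0, 0.005, -0.001], [0.005, -1.0, 0.001], [-0.001, -0.001, -1.0]] F [0.3 0.1 0.4] open 0.508 grip 0.0
delta [-0.0007  0.001   0.1488]
[ 0.4   0.69 -0.03  1.75  0.03  0.7  -1.22]
914
[ 0.52455083 -0.26084351  0.07448257] ((523.5862426757812, -260.814453125), (19.972646713256836, 20.340869903564453), 87.18116760253906)
```

View pics/w1.png

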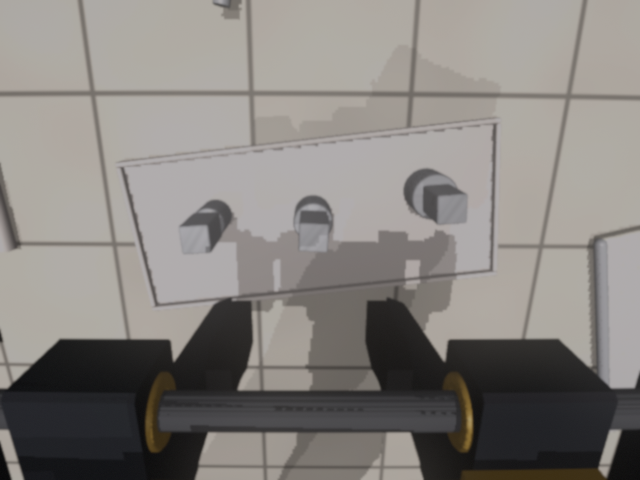

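The medium socket top is at (313,235), centred between the fingers, with the neighbours at (200,230) and (445,200) clear. I go down and grip it.

drive_tool([
  {"jaw": 0.045,"delta_pos": [0,0.0027,0.04],"rotation": [0,0,0.03]},
  {"jaw": 0.045,"delta_pos": [0,0.0027,0.08],"rotation": [0,0,0.03]},
  {"jaw": 0.045,"delta_pos": [0,0.0027,0.12],"rotation": [0,0,0.03]},
  {"jaw": 0.045,"delta_pos": [0,0.0027,0.147],"rotation": [0,0,0.03]},
  {"jaw": 0.045,"delta_pos": [0,0.0027,0.147],"rotation": [0,0,0.03]},
  {"jaw": 0.01,"delta_pos": [0,0.0027,0.147],"rotation": [0,0,0.03]},
  {"jaw": 0.01,"delta_pos": [0,0.0027,0.147],"rotation": [0,0,0.03]},
  {"jaw": 0.01,"delta_pos": [0,0.0027,0.147],"rotation": [0,0,0.03]},
  {"jaw": 0.01,"delta_pos": [0,0.0027,0.147],"rotation": [0,0,0.03]},
  {"jaw": 0.01,"delta_pos": [0,0.0027,0.147],"rotation": [0,0,0.03]},
], squeeze=25)

```text
clock: 2.35
tcp_pos: [0.5249, -0.2627, 0.0449]
ee_rot: [0.001, 1.0, -0.014, 0.001]
force: [-0.0, -0.2, 7.9]
opening: 0.221
gripper_force: 24.8
```

drive_tool([
  {"jaw": 0.01,"delta_pos": [0,0,-0.03],"rotation": [0,0,0]},
  {"jaw": 0.01,"delta_pos": [0,0,-0.07],"rotation": [0,0,0]},
  {"jaw": 0.01,"delta_pos": [0,-0.02,-0.11],"rotation": [0,0,0]},
  {"jaw": 0.01,"delta_pos": [0,-0.065,-0.13],"rotation": [0,0,-0.06]},
  {"jaw": 0.01,"delta_pos": [0,-0.11,-0.13],"rotation": [0,0,-0.12]},
  {"jaw": 0.01,"delta_pos": [0,-0.155,-0.13],"rotation": [0,0,-0.18]},
  {"jaw": 0.01,"delta_pos": [0,-0.2,-0.13],"rotation": [0,0,-0.24]},
  {"jaw": 0.01,"delta_pos": [0,-0.245,-0.13],"rotation": [0,0,-0.3]},
  {"jaw": 0.01,"delta_pos": [0,-0.29,-0.13],"rotation": [0,0,-0.36]},
  {"jaw": 0.01,"delta_pos": [0,-0.335,-0.13],"rotation": [0,0,-0.42]},
  {"jaw": 0.01,"delta_pos": [0,-0.38,-0.13],"rotation": [0,0,-0.47]},
  {"jaw": 0.01,"delta_pos": [-0.005,-0.42,-0.13],"rotation": [0,0,-0.49]},
])

```text
clock: 3.55
tcp_pos: [0.5308, 0.1602, 0.1736]
ee_rot: [-0.0, 0.973, 0.23, 0.001]
force: [0.8, 0.1, -2.8]
opening: 0.225
gripper_force: 24.8
```

drive_tool([
  {"jaw": 0.01,"delta_pos": [0,0,0],"rotation": [0,0,0]},
  {"jaw": 0.01,"delta_pos": [0,0,0],"rotation": [0,0,0]},
])

```text
clock: 3.75
tcp_pos: [0.53, 0.1587, 0.1734]
ee_rot: [0.0, 0.973, 0.23, -0.0]
force: [-0.8, -0.4, -1.8]
opening: 0.228
gripper_force: 24.8
```

```bash
python3 - <<'E'
from h import *
rel([.538,.1623,.115]); print(sense()["qpos"].round(2))
c=read_camera("wrist");np.savez("w2.npz",**c);P=cloud(c);np.set_printoptions(suppress=True,precision=4)
im=c["color"].copy()
save("w2",im)
print("proj nut centre,collar,hose end",pix(c,[[.538,.1623,.066],[.538,.1623,.05],[.48,.1335,.02]]).round(1).tolist())
Q=P.reshape(-1,3)
A=Q[(Q[:,2]>.060)&(Q[:,2]<.0665)&(np.hypot(Q[:,0]-.538,Q[:,1]-.162)<.016)]
print(len(A),A.mean(0) if len(A) else "", cv2.minEnclosingCircle((A[:,:2]*1000).astype(np.float32)) if len(A)>5 else "")
A=Q[(Q[:,2]>.047)&(Q[:,2]<.053)&(np.hypot(Q[:,0]-.538,Q[:,1]-.162)<.025)]
print(len(A),A.mean(0) if len(A) else "", cv2.minEnclosingCircle((A[:,:2]*1000).astype(np.float32)) if len(A)>5 else "")
E
```

```text
t 3.75 tcp [0.53   0.1587 0.1734] 
R [[0.894, 0.448, -0.001], [0.448, -0.894, -0.0], [-0.001, -0.0, -1.0]] F [-0.8 -0.4 -1.8] open 0.228 grip 24.78497263044119
delta [0.0088 0.0003 0.0584]
[-0.33  0.68 -0.07  1.85  0.07  0.61 -1.55]
proj nut centre,collar,hose end [[308.7, 226.4], [308.7, 219.9], [308.5, 289.0]]
364 [0.5393 0.164  0.0652] ((537.5538940429688, 162.9549560546875), 11.442951202392578)
1669 [0.5398 0.1641 0.0508] ((537.398193359375, 163.03912353515625), 20.072214126586914)
```

View pics/w2.png

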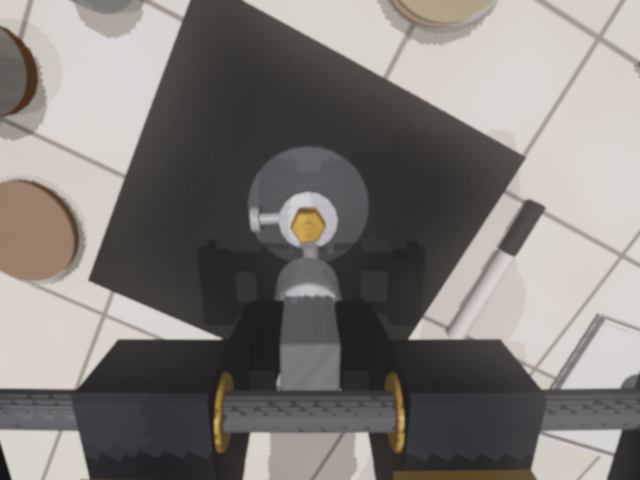

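The nut at (308,226) has flats at the top and bottom of the picture, along tool x. Its corner radius of 11.4 mm means 20 mm across flats, so medium. I fit the held barrel in the same camera to get the relative offset.

```bash
python3 - <<'E'
from h import *
from scipy.optimize import least_squares
c=dict(np.load("w2.npz"));P=cloud(c);s=sense();R=rot().as_matrix()
L=((P.reshape(-1,3)-s["tcp_pos"])@R).reshape(480,640,3)
B=L[258:340,270:345].reshape(-1,3)
B=B[(abs(B[:,0])<.03)&(abs(B[:,1])<.03)]
for a,b in[(.012,.02),(.02,.028),(.028,.036),(.036,.045)]:
    A=B[(B[:,2]>a)&(B[:,2]<b)]
    if len(A)<15: print(a,len(A));continue
    f=least_squares(lambda p:np.hypot(A[:,0]-p[0],A[:,1]-p[1])-.015,[0,0],loss="soft_l1",f_scale=.001)
    print(a,len(A),f.x.round(4),np.sqrt(np.mean(f.fun**2)).round(4),"zmax",A[:,2].max().round(4))
print("nut in tool",((np.array([.5375,.163,.066])-s["tcp_pos"])@R).round(4))
E
```

```text
0.012 349 [-0.0012 -0.002 ] 0.0002 zmax 0.02
0.02 498 [-0.0014 -0.0021] 0.0004 zmax 0.028
0.028 358 [-0.0012 -0.0023] 0.0002 zmax 0.036
0.036 100 [-0.0013 -0.0024] 0.0002 zmax 0.0398
nut in tool [ 0.0093 -0.0025  0.1073]
```

drive_tool([
  {"jaw": 0.01,"delta_pos": [0.0106,-0.0003,0.02],"rotation": [0,0,0]},
  {"jaw": 0.01,"delta_pos": [0.0106,-0.0003,0.045],"rotation": [0,0,0]},
  {"jaw": 0.01,"delta_pos": [0.0106,-0.0003,0.06],"rotation": [0,0,0]},
  {"jaw": 0.01,"delta_pos": [0.0106,-0.0003,0.063],"rotation": [0,0,0]},
  {"jaw": 0.01,"delta_pos": [0.0106,-0.0003,0.065],"rotation": [0,0,0]},
  {"jaw": 0.01,"delta_pos": [0.0106,-0.0003,0.067],"rotation": [0,0,0]},
  {"jaw": 0.01,"delta_pos": [0.0106,-0.0003,0.069],"rotation": [0,0,0]},
  {"jaw": 0.01,"delta_pos": [0.0106,-0.0003,0.069],"rotation": [0,0,0]},
])

```text
clock: 4.6
tcp_pos: [0.5403, 0.1626, 0.1048]
ee_rot: [0.0, 0.973, 0.229, 0.0]
force: [0.3, -0.6, -2.0]
opening: 0.224
gripper_force: 24.8
```

drive_tool([
  {"jaw": 0.01,"delta_pos": [0,0,0.002],"rotation": [0,0,0]},
  {"jaw": 0.01,"delta_pos": [0,0,0.004],"rotation": [0,0,0]},
  {"jaw": 0.01,"delta_pos": [0,0,0.004],"rotation": [0,0,0]},
])

```text
clock: 4.9
tcp_pos: [0.5398, 0.1628, 0.1002]
ee_rot: [-0.0, 0.973, 0.229, -0.0]
force: [-0.6, -0.0, -1.0]
opening: 0.225
gripper_force: 24.8
```

drive_tool([
  {"jaw": 0.01,"delta_pos": [0,0,0.002],"rotation": [0,0,0]},
  {"jaw": 0.01,"delta_pos": [0,0,0.004],"rotation": [0,0,0]},
  {"jaw": 0.01,"delta_pos": [0,0,0.006],"rotation": [0,0,0]},
  {"jaw": 0.01,"delta_pos": [0,0,0.008],"rotation": [0,0,0]},
  {"jaw": 0.01,"delta_pos": [0,0,0.008],"rotation": [0,0,0]},
])

```text
clock: 5.4
tcp_pos: [0.5397, 0.1628, 0.092]
ee_rot: [-0.0, 0.973, 0.229, -0.0]
force: [-0.5, 1.2, -3.3]
opening: 0.222
gripper_force: 24.8
```

drive_tool([
  {"jaw": 0.01,"delta_pos": [0,0,0.001],"rotation": [0,0,0]},
  {"jaw": 0.01,"delta_pos": [0,0,0.002],"rotation": [0,0,0]},
  {"jaw": 0.01,"delta_pos": [0,0,0.002],"rotation": [0,0,0]},
])

```text
clock: 5.7
tcp_pos: [0.5398, 0.1629, 0.0909]
ee_rot: [-0.0, 0.973, 0.229, -0.0]
force: [-2.9, 2.0, 3.7]
opening: 0.222
gripper_force: 24.8
```

The socket went down to the collar with only light force. Now a gentle sideways nudge to tell a snug fit (±0.7 mm) from a loose one (±2.7 mm).

drive_tool([
  {"jaw": 0.01,"delta_pos": [0.001,0,0],"rotation": [0,0,0]},
  {"jaw": 0.01,"delta_pos": [0.002,0,0],"rotation": [0,0,0]},
  {"jaw": 0.01,"delta_pos": [0.002,0,0],"rotation": [0,0,0]},
])

```text
clock: 6.0
tcp_pos: [0.5402, 0.1632, 0.0909]
ee_rot: [0.0, 0.973, 0.229, -0.002]
force: [-5.2, 0.8, 7.9]
opening: 0.222
gripper_force: 24.9
```

drive_tool([
  {"jaw": 0.01,"delta_pos": [-0.002,0,0],"rotation": [0,0,0]},
  {"jaw": 0.01,"delta_pos": [-0.004,0,0],"rotation": [0,0,0]},
  {"jaw": 0.01,"delta_pos": [-0.004,0,0],"rotation": [0,0,0]},
])

```text
clock: 6.3
tcp_pos: [0.5394, 0.1627, 0.0909]
ee_rot: [-0.0, 0.973, 0.229, 0.001]
force: [-1.4, 3.4, 3.6]
opening: 0.226
gripper_force: 24.9
```

drive_tool([
  {"jaw": 0.01,"delta_pos": [0.0015,0,0],"rotation": [0,0,0]},
  {"jaw": 0.01,"delta_pos": [0.0015,0,0],"rotation": [0,0,0.0]},
  {"jaw": 0.01,"delta_pos": [0.0015,0,0],"rotation": [0,0,0.04]},
  {"jaw": 0.01,"delta_pos": [0.0015,0,0],"rotation": [0,0,0.08]},
  {"jaw": 0.01,"delta_pos": [0.0015,0,0],"rotation": [0,0,0.12]},
  {"jaw": 0.01,"delta_pos": [0.0015,0,0],"rotation": [0,0,0.15]},
  {"jaw": 0.01,"delta_pos": [0.0015,0,0],"rotation": [0,0,0.15]},
])

```text
clock: 7.0
tcp_pos: [0.5393, 0.1628, 0.0908]
ee_rot: [-0.0, 0.988, 0.156, -0.0]
force: [-2.6, 2.7, 7.3]
opening: 0.226
gripper_force: 24.9
```

```bash
python3 - <<'E'
from h import *
rel([.538,.163,.091]);print(sense()["ft_torque"].round(2), rot().as_euler("ZYX").round(4))
c=read_camera("wrist");save("w3",c["color"])
E
```

```text
t 7.0 tcp [0.5393 0.1628 0.0908] 
R [[0.952, 0.307, -0.0], [0.307, -0.952, 0.0], [-0.0, -0.0, -1.0]] F [-2.6  2.7  7.3] open 0.226 grip 24.883154667913914
delta [-0.0012 -0.0006 -0.0002]
[0.51 0.76 0.2 ] [ 3.1230e-01  5.0000e-04 -3.1414e+00]
```

View pics/w3.png

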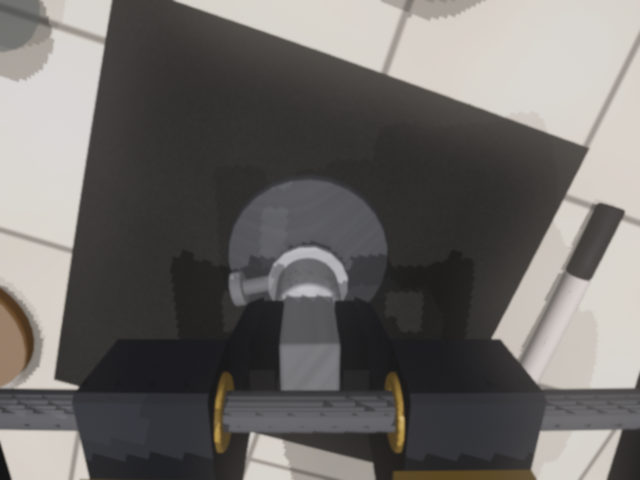

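The socket is seated on the collar at (309,285), and the turn met resistance (0.2 N m) at about 8°, which is the play expected for a matching fit. I turn it back to centre and check the final state.

drive_tool([
  {"jaw": 0.01,"delta_pos": [0,0,0],"rotation": [0,0,-0.05]},
  {"jaw": 0.01,"delta_pos": [0,0,0],"rotation": [0,0,-0.1]},
  {"jaw": 0.01,"delta_pos": [0,0,0],"rotation": [0,0,-0.15]},
  {"jaw": 0.01,"delta_pos": [0,0,0],"rotation": [0,0,-0.15]},
  {"jaw": 0.01,"delta_pos": [0,0,0],"rotation": [0,0,-0.15]},
])

```text
clock: 7.55
tcp_pos: [0.5396, 0.1628, 0.0908]
ee_rot: [-0.0, 0.973, 0.229, 0.0]
force: [-3.2, 2.5, 6.9]
opening: 0.225
gripper_force: 24.9
```

```bash
python3 - <<'E'
from h import *
rel([.538,.163,.091]);print(sense()["ft_torque"].round(2))
c=read_camera("top");P=cloud(c)
for u,v in[(425,258),(508,247)]:
    Q=P[v-20:v+20,u-17:u+17].reshape(-1,3);Q=Q[Q[:,2]>.066];print(len(Q),Q.mean(0).round(4))
c=read_camera("wrist");P=cloud(c);s=sense();R=rot().as_matrix()
Q=P.reshape(-1,3);A=Q[(Q[:,2]>.047)&(Q[:,2]<.053)&(np.hypot(Q[:,0]-.538,Q[:,1]-.162)<.025)]
print("collar",cv2.minEnclosingCircle((A[:,:2]*1000).astype(np.float32)))
from scipy.optimize import least_squares
A=Q[(Q[:,2]>.056)&(Q[:,2]<.076)&(np.hypot(Q[:,0]-.538,Q[:,1]-.162)<.018)]
f=least_squares(lambda p:np.hypot(A[:,0]-p[0],A[:,1]-p[1])-.015,[.538,.162],loss="soft_l1",f_scale=.001);print("barrel",len(A),f.x)
print(ctrl.job_done())
E
```

```text
t 7.55 tcp [0.5396 0.1628 0.0908] 
R [[0.895, 0.446, -0.0], [0.446, -0.895, 0.0], [0.0, -0.0, -1.0]] F [-3.2  2.5  6.9] open 0.225 grip 24.863471165299416
delta [-0.0014 -0.0009 -0.0002]
[0.56 0.66 0.03]
125 [ 0.5112 -0.1633  0.141 ]
121 [ 0.5391 -0.3394  0.0965]
collar ((537.7333984375, 162.84091186523438), 19.997617721557617)
barrel 984 [0.53768097 0.16219698]
the job is handed in; nothing more can be done
None
```

I handed the job in with the medium socket gripped at about 25 N over the 20 mm nut on the mat, down on the collar and within about 1 mm of its axis. The turn test (to about 8°) gave only a slight resistance, so the fit rests mainly on the nut's measured width. The other two sockets were never gripped, but my last camera check of them gave odd heights and did not confirm they were standing.

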